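# Nip a freshly cased book, then hold the sprung jaw open for unloading

## Robot

A 7-joint arm with a two-finger parallel gripper is mounted at the origin on the work surface. World frame = base frame: x ahead of the robot, y to its left, z up, the work surface at z = 0. Lengths are in mm, angles in rad, forces in N, time in s.
With the tool pointing down it reaches from about 350 to 775 mm from the base axis. Payload 3.1 kg.
Tool frame: the origin (TCP) lies at the very end of the fingers, on their centre line; the grasp point (between the pads) lies 19 mm behind it; z points along the fingers, y is the line along which they close (so a half turn about z gives the same grasp; the last joint's range is limited). The gripper opens to 85 mm and grips with 20 to 120 N. Pads are 22 mm wide; open, the fingers measure 114 mm over their backs; the gripper's body (76 mm by 85 mm) begins 54 mm behind the grasp point. The pads swing forward as they close: fully open they stand 13 mm farther back than shut.
Start: joints at [-1.175, 0.311, 0.014, 1.512, -0.004, 1.319, -0.027], TCP at [233.148, 498.156, 231.304] pointing down, gripper open.
Joint ranges: [-2.7, 2.7], [-0.3, 1.91], [-1.27, 1.3], [0.12, 2.57], [-1.44, 4.58], [0.2, 2.03], [-3.05, 3.05]. Speed limits (rad/s): [2.79, 2.79, 3.14, 3.14, 3.14, 3.14, 3.14].

## Interface

Orientations are given as a unit quaternion [x, y, z, w].
In Python, from rig import manip gives the robot as it stands.
- The arm moves only by the tool jog_arm, called after ">>>" as name(argument=value, ...) on one line, values as JSON. Schema: {"type":"object","properties":{"steps":{"type":"object","properties":{"offsets":{"type":"array","items":{"type":"array","items":{"type":"number"},"minItems":7,"maxItems":7},"minItems":1,"maxItems":12}},"additionalProperties":false,"required":["offsets"]},"force":{"type":"number"},"only":{"type":"string"},"quiet":{"type":"boolean"},"lines":{"type":"string"}},"required":["steps"],"additionalProperties":false}. steps is an object whose key "offsets" holds a list of rows, 1 to 12 of them, each of 7 numbers: the finger opening in mm, then dx, dy, dz in mm, then a rotation vector rx, ry, rz in rad; each row is the pose to reach, as a shift and turn from the pose commanded when the call began, along the tool's axes at that moment; what a row does not reach only later rows make up. A row lasts 1/8 s, in which the tool goes at most 62.5 mm and 0.188 rad, less where a joint would pass 70% of its speed; a pose out of reach is approached as far as the arm can. The fingers move at their own pace and stop on an object; force is the grip in N (left out, the last holds). Time passes only in rows, so rows that do not move let the fingers close. The tool returns the time, the measured TCP pose, the force, the opening and the grip force at its end. only (a regular expression) keeps the lines of the reply that match it, lines (a string "A,B") keeps lines A to B, and quiet returns only ok. Input that does not fit is refused with a message, and nothing moves.
- manip.observe(): the state, without advancing time (a new reading comes with each control period).
- manip.read_camera(name): name is "scene" or "top" or "wrist"; returns a dict with "img" (480x640x3 uint8, red, green, blue), "intrinsics" (3x3 intrinsics, pixels), "k1" (the pictures are not rectified: a ray, as slopes to the right and down, at radius r is drawn at 1 + k1 r^2 times it, then the intrinsics apply), "view" (4x4, takes a point from world to camera coordinates); the wrist camera has in their place "T_tool_cam" (4x4, takes a point from camera to tool coordinates, whose origin is the TCP and whose axes are the flange's). Camera axes: x right, y up, looking along -z (the intrinsics and any distortion apply to the point x, -y, -z); pixel columns grow to the right and rows downward; lengths in mm; the calibration is good to about 2 mm. A picture is of the moment at which its call begins: read the wrist's pose just before it. There is no depth.
- manip.close_job(): hands the job in; it is judged then, once.
The state is a dict: "t": time; "q": joint angles; "qvel": joint speeds; "joint_efforts": joint torques, N m; "ee_pos": TCP position; "tool_rot": TCP orientation; "ft_force": force on the tool from outside, world axes, zero at the start; "moment": the same for the moment, N m; "width": finger opening in mm; "grasp_force": force on a finger pad.
Only numpy, scipy, OpenCV 4.12 (cv2) and the standard library are available. Lean on these libraries where they do the work, as an engineer would, in place of code of your own. Each camera call takes 0.05 s, during which the arm holds its last target. There are 200 camera calls.

## Task

The freshly cased book in the beech nest needs its nip: swing the toggle clamp's handle up and over until it locks its pad down on the book, leave it locked for two seconds, then swing the handle right back so that the arm stands clear. Then take the sprung jaw by the wooden knob on its top, draw it away from the book until its beech face is level with the tip of the steel pointer beside its track, and finish holding it there by the knob, so that a workmate can lift the book out; do not let go. Draw the jaw only once the clamp is off, leave the book where it lies in the nest, and leave the other things on the bench alone.

Things in the scene. Friction and masses are not known exactly. Their poses are not given: they have to be found in the camera images.
- nest: beech nest fixed on the bench, base 170 (x) x 470 (y) x 22 mm, y -300 to +170. Origin on the bench, at the underside. In its frame: end block x +-65, y +75 to +155, top z 52, carries the clamp; back fence x +53 to +71, top z 38; the sprung jaw slides along y on the -y side; rod bracket y -265 to -283, top z 62. The book lies between jaw and end block.
- book: freshly cased book, loose, dark leather, 105 (x) x 148 (y) x 28 mm, about 0.35 kg; origin at the centre of its underside, on the nest's base 22 mm above the bench; the sprung jaw keeps it against the end block.
- jaw (a joint): travel of the sprung jaw in m along the nest's -y axis: about 0 as it rests against the book, growing as it is drawn away from the book, stop at 0.115. Its spring pulls it back towards the book with 6 N at 0 and 14 N at 0.1 (80 N/m), plus about 0.6 N of friction.
- jaw_face (a point): top edge of the jaw's beech face (the face towards the book), mid-width, 61 mm above the bench; axes as the nest's. The jaw is 94 mm wide in x, 42 mm long in y, top about 58 mm above the bench. Along the nest's y this must come level with pointer_tip.
- jaw_knob: turned wooden knob upright on top of the jaw, fixed to it: 45 mm tall, 29 mm across at its thickest (26 to 36 mm above its foot), 21 mm at its neck (10 mm above its foot). Origin at the centre of its foot, 57.5 mm above the bench, 24 mm to the -y side of the jaw's face; z up. It can be pinched from above, across x or across y.
- pointer_tip (a point): tip of the dark steel pointer (18 x 16 mm slider with a brass thumbscrew, point towards the jaw) on the steel rule beside the jaw's track, on the nest's +x side, 50 mm from its middle line, 33 mm above the bench; axes as the nest's. Fixed. It marks where the jaw's face has to be held: 50 to 95 mm to the -y side of where the face rests, set differently each time.
- clamp: steel toggle clamp with an upright handle, screwed on the nest's end block; origin at the centre of its flange's underside, 52 mm above the bench; axes as the nest's. Its arm reaches to -y over the book (pad then 85 mm to -y of the origin), its handle lies back to +y when open; pivots lie along x. Open, the raised arm's top is about 210 mm above the bench.
- clamp_handle (a joint): toggle linkage angle in rad: 0 = open (handle laid back to +y, 10 degrees above level, arm raised 79 degrees), 2.25 = dead centre, 2.37 = locked on its stop past dead centre (handle upright, leaning 5 degrees to -y). Stays open or locked by itself. Needs up to about 10 N at the grip, most near dead centre, and about as much to pull out of lock.
- clamp_grip (a point): place on the handle's flat dark sleeve, 14 mm thick (x), 20 mm wide; its end is 23 mm beyond, its foot 57 mm inward. In the clamp's frame it has x 0 and passes y, z (mm): 120, 52 open; 120, 74 at 0.3 rad; 113, 100 at 0.6; 100, 125 at 0.9; 82, 146 at 1.2; 60, 162 at 1.5; 38, 172 at 1.8; 21, 176 at 2.05; 10, 176 at 2.25; 4, 176 locked. The bar turns 85 degrees; it can turn in pads closing along x.
- clamp_pad: beech pressing pad with a rubber face under the arm's spindle, 62 (x) x 46 x 16 mm; origin at the centre of its face; gives up to 10 mm on its spring. Locked, it presses the book with about 20 N.
- glue_bottle: squeeze bottle with a pointed cap, 48 mm across, 128 mm tall; origin at the centre of its underside. Bystander: leave it alone.
- spool: thread spool standing upright, 60 mm across its flanges, 75 mm tall; origin at the centre of its underside. Bystander: leave it alone.
- brush: glue brush lying flat, 190 mm long. Bystander: leave it alone.
- small_book: closed small book lying flat, 75 x 110 x 18 mm; origin at the centre of its underside. Bystander: leave it alone.

How it is judged:
By the outcome, as a careful person would: the job done as asked, in the order asked, and still so for the second after the job is handed in, while the arm keeps its last pose, push and grip.
It also fails if it takes over 70 s, if anything falls off the work surface, if the arm or the gripper's body presses on something with over 40 N, if the wrist force passes 120 N, or if a joint passes its speed limit or range.

## Working session

There is one attempt and no reset: what is moved stays moved. The work goes in short steps, Python scripts to look and compute and a tool call to move; the robot and the scene stay as the last step left them, time stands still between calls to the robot, and variables do not carry over. Pictures are saved under pics/ and viewed, at most 10 in all, crops included, and the job is handed in when it is done.

```bash
ls; mkdir -p pics; python3 - <<'E'
from rig import manip
import cv2,numpy as np
print(manip.observe())
for n in("scene","top"):
    d=manip.read_camera(n); cv2.imwrite(f"pics/{n}0.png",d["img"][:,:,::-1]); print(n,d["intrinsics"],d["k1"],d["view"])
E
```

```text
pics
rig.py
{'t': 0.0, 'q': array([-1.1746926 ,  0.31173085,  0.01400777,  1.51306777, -0.00441154,
        1.31916422, -0.02721822]), 'qvel': array([-9.45525582e-04, -6.62525021e-05, -4.39685949e-04,  1.01868659e-03,
        3.34547696e-04,  5.16639296e-04, -8.80415851e-04]), 'joint_efforts': array([-4.20676261e-04, -3.79912376e+01,  1.45767820e-01, -2.30596411e+01,
        1.21028876e-02,  1.35109355e-02,  5.65493082e-06]), 'ee_pos': array([232.86015514, 497.47600949, 230.21391323]), 'tool_rot': array([ 2.17137852e-01,  9.76140249e-01, -1.15064835e-03, -2.09972431e-04]), 'ft_force': array([0.85712041, 0.22596439, 0.81427575]), 'moment': array([ 0.00168134, -0.03583991,  0.02634379]), 'grasp_force': 0.0, 'width': 85.67960712365127}
scene [[466.22912765   0.         321.80609976]
 [  0.         466.22912765 237.48857042]
 [  0.           0.           1.        ]] 0.004358565509629346 [[-7.91596134e-01  6.10944087e-01 -1.10852127e-02  5.06135644e+02]
 [-3.55339624e-01 -4.45501112e-01  8.21743580e-01  1.09278652e+02]
 [ 4.97100907e-01  6.54428057e-01  5.69749600e-01 -1.35653204e+03]
 [ 0.00000000e+00  0.00000000e+00  0.00000000e+00  1.00000000e+00]]
top [[444.19635609   0.         314.16933131]
 [  0.         444.19635609 235.3315682 ]
 [  0.           0.           1.        ]] -0.03214565817590342 [[ 2.74426731e-02 -9.99448217e-01 -1.87126182e-02 -7.00234092e+01]
 [ 9.97029571e-01  2.60190040e-02  7.24916981e-02 -6.27068978e+02]
 [-7.19648147e-02 -2.06463997e-02  9.97193457e-01 -9.09994174e+02]
 [ 0.00000000e+00  0.00000000e+00  0.00000000e+00  1.00000000e+00]]
```

View pics/scene0.png

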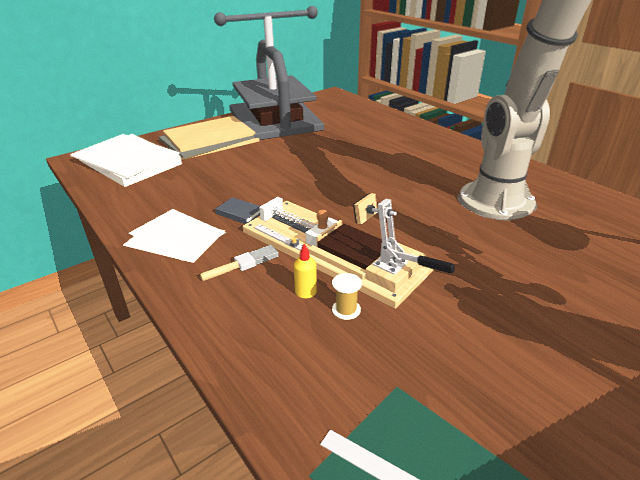

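View pics/top0.png

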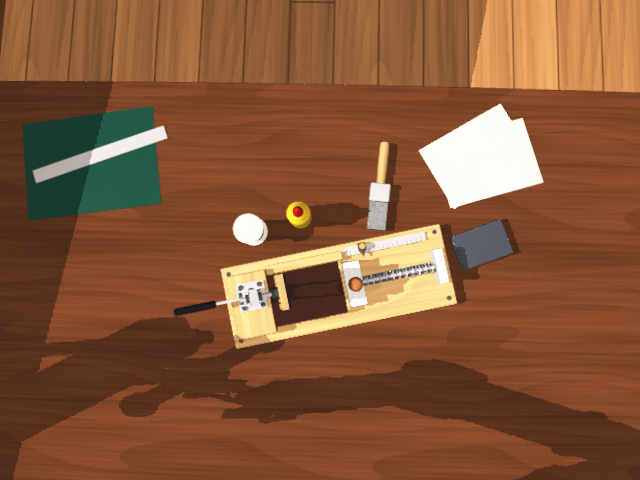

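The scene view shows the nest with the clamp open, arm raised at about (385,230) and handle at (435,264). The knob is at (322,217). In the top view the nest corners are near (221,269), (236,348), (456,304) and (440,225), with the knob at (356,284), the pointer at (362,246) and the handle at (176,312)–(215,304).

```bash
cat > h.py <<'E'
from rig import manip
import cv2,numpy as np
from scipy.spatial.transform import Rotation as R
F=np.diag([1.,-1,-1])
def cam(n):
    if n=="wrist":
        o=manip.observe(); d=manip.read_camera(n)
        T=np.eye(4); T[:3,:3]=R.from_quat(o["tool_rot"]).as_matrix(); T[:3,3]=o["ee_pos"]
        d["view"]=np.linalg.inv(T@d["T_tool_cam"])
    else: d=manip.read_camera(n)
    return d
def dist(d): return np.array([d["k1"],0,0,0,0.])
def ray(d,uv):
    s=cv2.undistortPoints(np.array([[uv]],float),d["intrinsics"],dist(d))[0,0]
    V=d["view"]; r=V[:3,:3].T@F@np.array([s[0],s[1],1]); return -V[:3,:3].T@V[:3,3], r/np.linalg.norm(r)
def onz(d,uv,z):
    c,r=ray(d,uv); return c+r*(z-c[2])/r[2]
def tri(*prs):
    A=np.zeros((3,3));b=np.zeros(3);L=[]
    for d,uv in prs:
        c,r=ray(d,uv);M=np.eye(3)-np.outer(r,r);A+=M;b+=M@c;L.append((c,M))
    p=np.linalg.solve(A,b); return p,[float(np.linalg.norm(M@(p-c)).round(1)) for c,M in L]
def proj(d,p):
    V=d["view"];q=F@(V[:3,:3]@np.array(p,float)+V[:3,3]);return cv2.projectPoints(q.reshape(1,1,3),np.zeros(3),np.zeros(3),d["intrinsics"],dist(d))[0].ravel()
def crop(d,name,x0,y0,w,h,s):
    cv2.imwrite(f"pics/{name}.png",cv2.resize(d["img"][y0:y0+h,x0:x0+w,::-1],None,fx=s,fy=s,interpolation=cv2.INTER_CUBIC))
E
python3 - <<'E'
from h import *
t=cam("top");s=cam("scene")
P=[onz(t,uv,22) for uv in((221,269),(236,348),(456,304),(440,225))]
for p in P: print(p.round(1))
for a,b in((0,1),(1,2),(2,3),(3,0)): print(np.linalg.norm(P[a]-P[b]).round(1), np.degrees(np.arctan2(*(P[b]-P[a])[[1,0]])).round(2))
crop(t,"topc",160,210,310,150,2.55); crop(s,"scenec",225,175,240,140,3.3)
E
```

```text
[552.8 140.3  22. ]
[390.3 102.4  22. ]
[ 493.8 -350.9   22. ]
[ 657.3 -316.4   22. ]
166.8 -166.86
465.0 -77.14
167.1 11.91
468.5 102.89
```

View pics/topc.png

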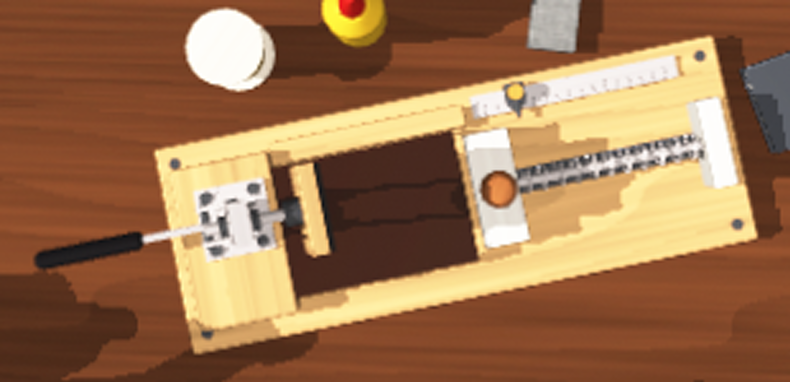

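View pics/scenec.png

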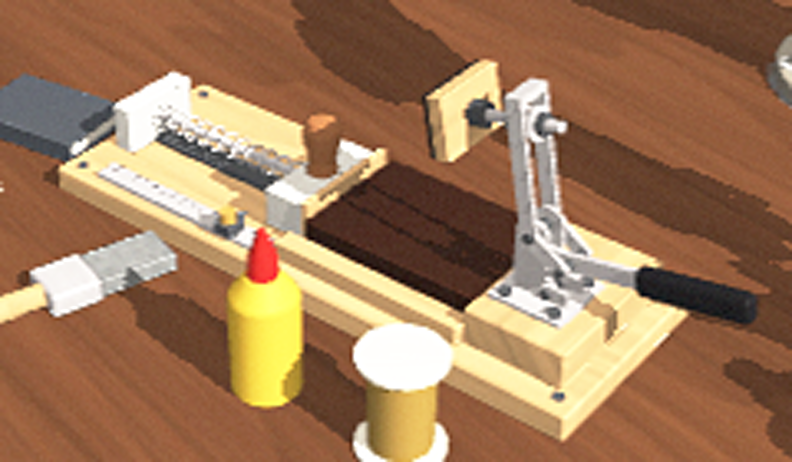

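The top crop shows the handle sleeve from (40,259) to (142,239), the knob top at (500,188), and the pointer tip near (517,114). The scene crop shows the sleeve from (640,280) to (757,308) and the knob top at (322,122).

```bash
python3 - <<'E'
from h import *
t=cam("top");s=cam("scene")
T=lambda u,v:(160+u/2.55-.3,210+v/2.55-.3); S=lambda u,v:(225+u/3.3-.3,175+v/3.3-.3)
yaw=np.radians(12.87);Rz=R.from_euler('z',yaw).as_matrix()
O=np.mean([onz(t,uv,22) for uv in((221,269),(236,348),(456,304),(440,225))],0); O[2]=0
O=O+Rz@[0,65,0]; print("nest O",O)
for n,a,b in(("knobtop",(500,188),(322,122)),("hend",(40,259),(757,308)),("hfoot",(142,239),(640,280)),("knobfoot",(500,188),(322,172)),("jawface top corner -x?",(458,135),(387,153)),("c2",(483,262),(303,208))):
    p,e=tri((t,T(*a)),(s,S(*b)));print(n,p.round(1),e,"nest:",(Rz.T@(p-O)).round(1))
print("ptr",(Rz.T@(onz(t,T(517,114),33)-O)).round(1))
# tall dark mask of handle for axis
for d in(t,s):
    m=(d["img"].max(2)<45).astype(np.uint8);n,l,st,c=cv2.connectedComponentsWithStats(m)
    for i in range(1,n):
        if st[i,4]>40:print(st[i],c[i].round(1))
c=manip.read_camera("wrist");print(c["T_tool_cam"].round(3),c["intrinsics"][0,0],c["k1"])
E
```

```bash
cat >> h.py <<'E'
yaw=np.radians(12.87);Rz=R.from_euler('z',yaw).as_matrix();O=np.array([509.1,-42.7,0])
def nest(p): return (Rz.T@(np.array(p)-O)).round(1)
def wld(p): return Rz@np.array(p,float)+O
def go(p,head=None):
    "tool-axis shift and turn to TCP world p, tool down, tool x heading (rad)"
    o=manip.observe(); A=R.from_quat(o["tool_rot"])
    out=A.inv().apply(np.array(p)-o["ee_pos"]).round(1)
    rv=np.zeros(3)
    if head is not None:
        B=R.from_euler('z',head)*R.from_euler('x',np.pi); rv=(A.inv()*B).as_rotvec().round(3)
    print("go",out,rv)
E
python3 - <<'E'
from h import *
t=cam("top");s=cam("scene")
p,e=tri((t,(194.6,307.8)),(s,(434.3,264.1)));print(p.round(1),e,nest(p))
go([p[0],p[1],230],yaw+np.pi/2)
E
```

```text
[478.5 169.8 100.1] [0.7, 0.7] [ 17.5 214.  100.1]
go [-361.4 -193.3    1.3] [-0.     0.     0.908]
```

>>> jog_arm(steps={"offsets": [[85,-361,-193,0,0,0,0.908],[85,-361,-193,0,0,0,0.908],[85,-361,-193,0,0,0,0.908],[85,-361,-193,0,0,0,0.908],[85,-361,-193,0,0,0,0.908],[85,-361,-193,0,0,0,0.908],[85,-361,-193,0,0,0,0.908],[85,-361,-193,0,0,0,0.908],[85,-361,-193,0,0,0,0.908],[85,-361,-193,0,0,0,0.908]]})

```text
t: 1.7
ee_pos: [477.4, 172.2, 231.2]
tool_rot: [0.622, 0.783, 0.0, -0.001]
ft_force: [0.6, 0.4, 0.5]
width: 84.8
grasp_force: 0.0
```

```bash
python3 - <<'E'
from h import *
d=cam("wrist");cv2.imwrite("pics/w1.png",d["img"][:,:,::-1]);np.save("v1.npy",d["view"])
print(manip.observe()["q"].round(2));go(wld([17.5,231,230]),yaw+np.pi/2)
E
```

```text
[-0.7   0.23  0.39  1.64 -0.09  1.29 -0.06]
go [14.6  0.5  1.3] [-0.    -0.001  0.004]
```

View pics/w1.png

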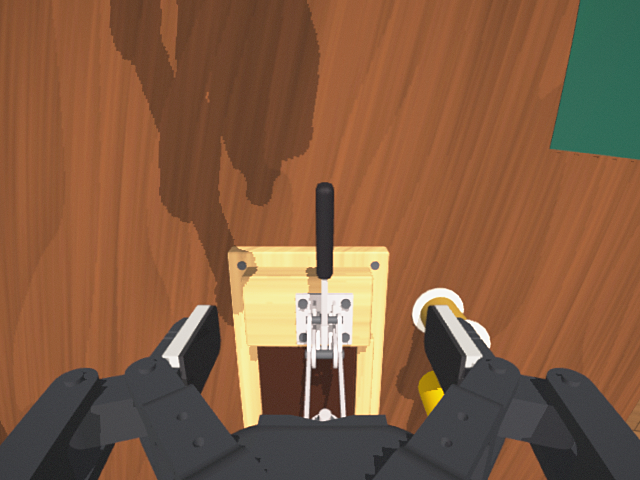

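The wrist view shows the dark sleeve upright from (324,183) to (324,278), between the open fingers. The nest's back edge runs from (230,248) to (388,248) and is level, so the yaw is right.

```bash
python3 - <<'E'
from h import *
d=cam("wrist");t=cam("top");s=cam("scene")
m=(d["img"].max(2)<45).astype(np.uint8);m[330:]=0;m[:,:290]=0;m[:,360:]=0
ys,xs=np.nonzero(m);print(xs.min(),xs.max(),ys.min(),ys.max(),xs.mean(),ys.mean())
c=(xs.mean(),ys.mean())
for pr in((d,c),(t,(194.6,307.8)),),((d,c),(s,(434.3,264.1))),((d,c),(t,(194.6,307.8)),(s,(434.3,264.1))):
    p,e=tri(*pr);print(p.round(1),nest(p),e)
for uv in((230,248),(388,248)):print(nest(onz(d,uv,22)))
E
```

```text
316 332 185 277 326.82781456953643 238.09933774834437
[480.8 168.5 108.8] [ 19.5 212.2 108.8] [2.1, 2.1]
[482.5 169.5 103.1] [ 21.3 212.8 103.1] [2.1, 2.1]
[480.8 169.2 102.6] [ 19.6 212.9 102.6] [3.1, 2.5, 1.7]
[-77.3 174.9  22. ]
[ 86.3 175.6  22. ]
```

```bash
python3 - <<'E'
from h import *
go(wld([18.5,229.5,85]),yaw+np.pi/2)
E
```

```text
go [ 14.    1.3 146.3] [-0.    -0.     0.002]
```

>>> jog_arm(steps={"offsets": [[85,14,1.3,20,0,0,0],[85,14,1.3,65,0,0,0],[85,14,1.3,110,0,0,0],[85,14,1.3,146,0,0,0],[85,14,1.3,146,0,0,0],[85,14,1.3,146,0,0,0]]})

```text
t: 2.65
ee_pos: [477.6, 184.8, 86.7]
tool_rot: [0.623, 0.782, 0.001, 0.001]
ft_force: [-0.1, 0.8, 0.1]
width: 84.9
grasp_force: 0.0
```

```bash
python3 - <<'E'
from h import *
d=cam("wrist");cv2.imwrite("pics/w2.png",d["img"][:,:,::-1]);o=manip.observe();print(nest(o["ee_pos"]))
E
```

```text
[ 20.5 228.9  87.2]
```

View pics/w2.png

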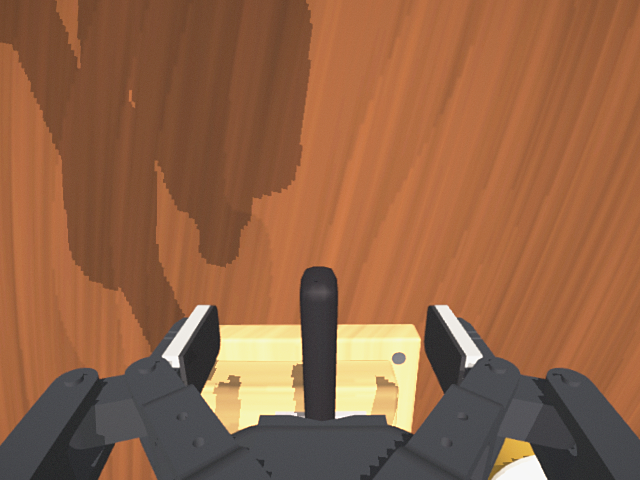

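The handle's end is at (319,267), centred between the pads at columns 205 and 440. I'm closing on it.

>>> jog_arm(steps={"offsets": [[10,0,0,0,0,0,0],[10,0,0,0,0,0,0],[10,0,0,0,0,0,0],[10,0,0,0,0,0,0],[10,0,0,0,0,0,0],[10,0,0,0,0,0,0],[10,0,0,0,0,0,0],[10,0,0,0,0,0,0]]}, force=40)

```text
t: 3.7
ee_pos: [476.5, 184.3, 85.4]
tool_rot: [0.623, 0.782, 0.0, 0.0]
ft_force: [-0.7, 0.3, 1.1]
width: 13.4
grasp_force: 42.3
```

```bash
python3 - <<'E'
from h import *
o=manip.observe();print(nest(o["ee_pos"]),o["ft_force"].round(1),o["width"])
d=cam("scene");x0,y0=360,170;crop(d,"s3",x0,y0,160,120,5)
E
```

```text
[ 18.8 228.6  85.4] [-0.7  0.3  1.1] 13.435266847035228
```

View pics/s3.png

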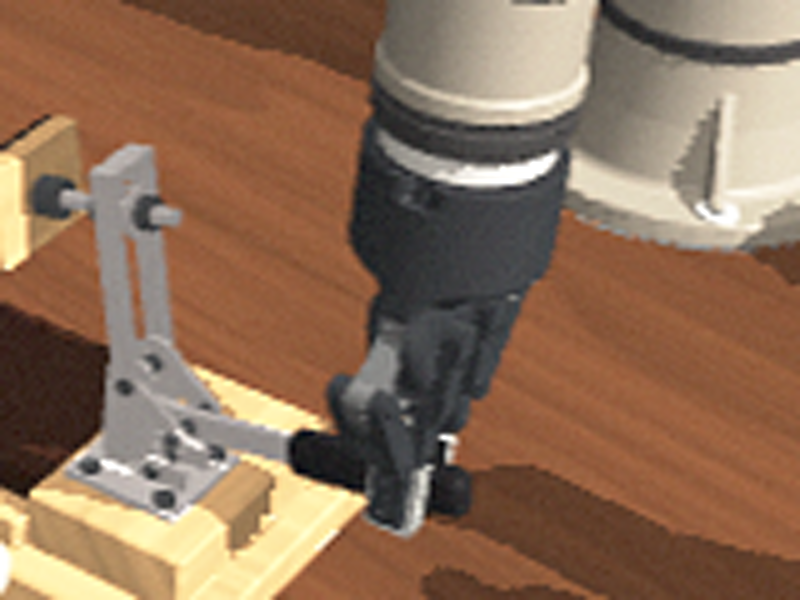

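The pads hold the sleeve near its end and the clamp is still open, arm up. I'm swinging the handle along its arc.

>>> jog_arm(steps={"offsets": [[10,0,0,-11,0,0,0],[10,0,0,-22,0,0,0],[10,-3,0,-35,0,0,0],[10,-7,0,-48,0,0,0],[10,-13,0,-61,0,0,0],[10,-20,0,-73,0,0,0],[10,-29,0,-84,0,0,0],[10,-38,0,-94,0,0,0],[10,-49,0,-103,0,0,0],[10,-60,0,-110,0,0,0],[10,-60,0,-110,0,0,0]]})

```text
t: 5.12
ee_pos: [490.3, 124.3, 195.8]
tool_rot: [0.624, 0.781, -0.0, 0.001]
ft_force: [3.5, -3.3, -5.3]
width: 13.2
grasp_force: 47.2
```

```bash
python3 - <<'E'
from h import *
o=manip.observe();print(nest(o["ee_pos"]),(Rz.T@o["ft_force"]).round(1),o["width"])
E
```

```text
[ 18.9 167.  195.8] [ 2.7 -4.  -5.3] 13.231839199821843
```

>>> jog_arm(steps={"offsets": [[10,-11,0,-6,0,0,0],[10,-22,0,-10,0,0,0],[10,-31,0,-12.5,0,0,0],[10,-39,0,-14,0,0,0],[10,-45,0,-14,0,0,0],[10,-50,0,-14,0,0,0],[10,-54,0,-14,0,0,0],[10,-57,0,-14,0,0,0],[10,-58,0,-14,0,0,0],[10,-58,0,-14,0,0,0]]})

```text
t: 6.38
ee_pos: [501.8, 75.1, 209.1]
tool_rot: [0.621, 0.783, 0.002, -0.003]
ft_force: [3.4, 5.4, -7.8]
width: 13.2
grasp_force: 47.3
```

```bash
python3 - <<'E'
from h import *
o=manip.observe();print(nest(o["ee_pos"]),(Rz.T@o["ft_force"]).round(1),o["width"])
d=cam("scene");crop(d,"s4",330,150,160,120,5)
E
```

```text
[ 19.1 116.5 209.1] [ 4.5  4.5 -7.8] 13.187707352454579
```

View pics/s4.png

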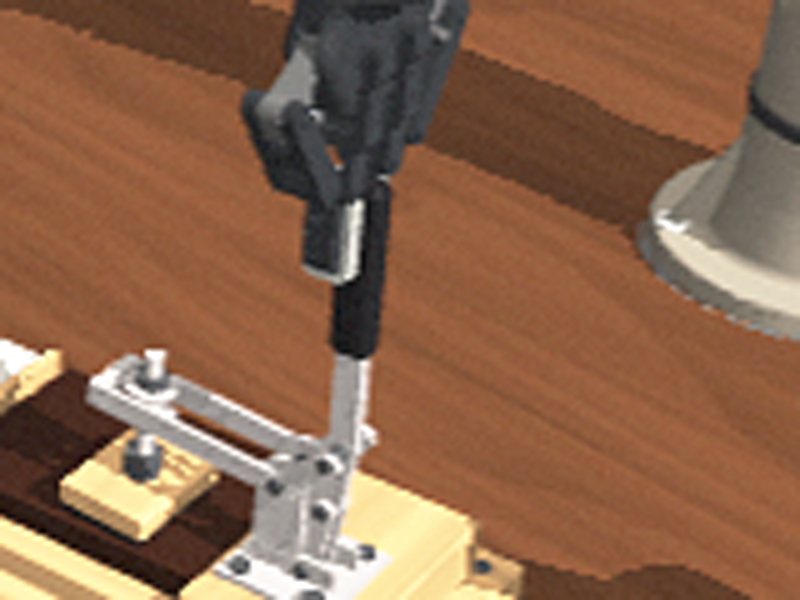

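The pad is down on the book and the handle is about upright, but travel is 112 of 116 mm. I'm pressing a little farther onto the stop.

>>> jog_arm(steps={"offsets": [[10,-3,0,0,0,0,0],[10,-6,0,0,0,0,0],[10,-6,0,0,0,0,0]]})

```text
t: 6.8
ee_pos: [503.2, 68.9, 208.6]
tool_rot: [0.622, 0.783, 0.002, -0.003]
ft_force: [3.8, 5.3, -9.0]
width: 13.2
grasp_force: 47.2
```

```bash
python3 - <<'E'
from h import *
o=manip.observe();print(nest(o["ee_pos"]),(Rz.T@o["ft_force"]).round(1))
E
```

```text
[ 19.1 110.1 208.6] [ 4.9  4.3 -9. ]
```

>>> jog_arm(steps={"offsets": [[10,-10,0,0,0,0,0],[10,-10,0,0,0,0,0],[10,-10,0,0,0,0,0]]})

```text
t: 7.18
ee_pos: [503.7, 66.7, 208.5]
tool_rot: [0.619, 0.785, 0.005, -0.007]
ft_force: [-0.1, 14.9, -7.5]
width: 13.0
grasp_force: 47.2
```

```bash
python3 - <<'E'
from h import *
o=manip.observe();print(nest(o["ee_pos"]),(Rz.T@o["ft_force"]).round(1))
E
```

```text
[ 19.2 107.9 208.5] [ 3.2 14.5 -7.5]
```

It's on the stop: the force rose to 14.5 N with hardly any travel. I'm easing off the push and dwelling over two seconds.

>>> jog_arm(steps={"offsets": [[10,6,0,0,0,0,0],[10,6,0,0,0,0,0],[10,6,0,0,0,0,0],[10,6,0,0,0,0,0],[10,6,0,0,0,0,0],[10,6,0,0,0,0,0],[10,6,0,0,0,0,0],[10,6,0,0,0,0,0],[10,6,0,0,0,0,0],[10,6,0,0,0,0,0],[10,6,0,0,0,0,0],[10,6,0,0,0,0,0]]})

```text
t: 8.68
ee_pos: [503.5, 67.7, 208.6]
tool_rot: [0.62, 0.784, 0.003, -0.004]
ft_force: [2.9, 8.9, -9.1]
width: 13.4
grasp_force: 47.1
```

>>> jog_arm(steps={"offsets": [[10,0,0,0,0,0,0],[10,0,0,0,0,0,0],[10,0,0,0,0,0,0],[10,0,0,0,0,0,0],[10,0,0,0,0,0,0],[10,0,0,0,0,0,0],[10,0,0,0,0,0,0],[10,0,0,0,0,0,0],[10,0,0,0,0,0,0],[10,0,0,0,0,0,0],[10,0,0,0,0,0,0],[10,0,0,0,0,0,0]]})

```text
t: 10.18
ee_pos: [503.5, 67.7, 208.6]
tool_rot: [0.62, 0.784, 0.003, -0.004]
ft_force: [2.1, 10.1, -9.3]
width: 13.4
grasp_force: 47.1
```

```bash
python3 - <<'E'
from h import *
o=manip.observe();print(nest(o["ee_pos"]),(Rz.T@o["ft_force"]).round(1));go(wld([19,168.6,195.4]),yaw+np.pi/2)
E
```

```text
[ 19.1 108.9 208.6] [ 4.3  9.4 -9.3]
go [59.5  0.4 13.8] [-0.001 -0.01   0.008]
```

>>> jog_arm(steps={"offsets": [[10,12,0,0,0,0,0],[10,18,0,0,0,0,0],[10,24,0,0,0,0,0],[10,29,0,0,0,0,0],[10,38,0,2,0,0,0],[10,46,0,4,0,0,0],[10,57,0,9,0,0,0],[10,68,0,14,0,0,0],[10,68,0,14,0,0,0]]})

```text
t: 11.3
ee_pos: [489.6, 127.8, 196.3]
tool_rot: [0.622, 0.783, 0.001, -0.0]
ft_force: [1.5, -0.2, 5.0]
width: 13.0
grasp_force: 46.2
```

```bash
python3 - <<'E'
from h import *
o=manip.observe();print(nest(o["ee_pos"]),(Rz.T@o["ft_force"]).round(1))
E
```

```text
[ 19.  170.5 196.3] [ 1.4 -0.5  5. ]
```

>>> jog_arm(steps={"offsets": [[10,11,0,7,0,0,0],[10,22,0,16,0,0,0],[10,31,0,26,0,0,0],[10,40,0,37,0,0,0],[10,47,0,49,0,0,0],[10,53,0,62,0,0,0],[10,57,0,75,0,0,0],[10,60,0,88,0,0,0],[10,60,0,99,0,0,0],[10,60,0,110,0,0,0],[10,60,0,113,0,0,0],[10,60,0,113,0,0,0]]})

```text
t: 12.8
ee_pos: [475.8, 187.7, 84.4]
tool_rot: [0.623, 0.783, 0.002, -0.002]
ft_force: [-2.6, 1.1, 12.2]
width: 13.3
grasp_force: 41.8
```

```bash
python3 - <<'E'
from h import *
o=manip.observe();print(nest(o["ee_pos"]),(Rz.T@o["ft_force"]).round(1))
d=cam("scene");crop(d,"s5",330,150,160,120,5)
E
```

```text
[ 18.9 232.   84.4] [-2.3  1.6 12.2]
```

View pics/s5.png

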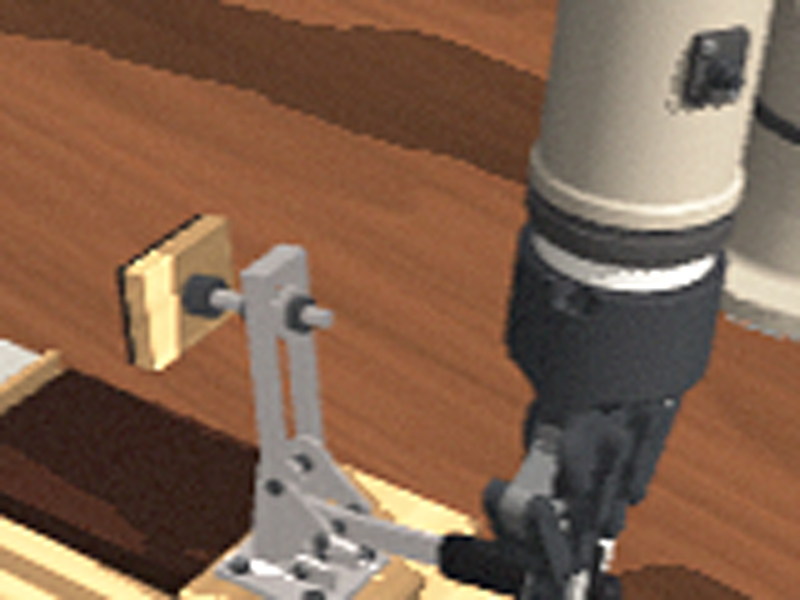

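The handle is laid back and the arm stands up clear, pad at (175,290). I'm releasing, going up, and moving above the jaw.

>>> jog_arm(steps={"offsets": [[85,0,0,-6,0,0,0],[85,0,0,-6,0,0,0],[85,0,0,-6,0,0,0],[85,0,0,-6,0,0,0],[85,0,0,-6,0,0,0],[85,0,0,-6,0,0,0],[85,0,0,-60,0,0,0],[85,0,0,-120,0,0,0],[85,0,0,-180,0,0,0],[85,0,0,-180,0,0,0]]})

```text
t: 14.1
ee_pos: [479.9, 185.1, 268.0]
tool_rot: [0.623, 0.782, 0.006, 0.003]
ft_force: [1.1, 0.3, -0.7]
width: 85.0
grasp_force: 0.0
```

```bash
python3 - <<'E'
from h import *
go(wld([2,-96,260]),yaw)
E
```

```text
go [-324.6  -20.4    6.9] [ 0.007 -0.012  1.571]
```

>>> jog_arm(steps={"offsets": [[85,-325,-20,0,0.007,-0.012,1.57],[85,-325,-20,0,0.007,-0.012,1.57],[85,-325,-20,0,0.007,-0.012,1.57],[85,-325,-20,0,0.007,-0.012,1.57],[85,-325,-20,0,0.007,-0.012,1.57],[85,-325,-20,0,0.007,-0.012,1.57],[85,-325,-20,0,0.007,-0.012,1.57],[85,-325,-20,0,0.007,-0.012,1.57],[85,-325,-20,0,0.007,-0.012,1.57],[85,-325,-20,0,0.007,-0.012,1.57],[85,-325,-20,0,0.007,-0.012,1.57],[85,-325,-20,0,0.007,-0.012,1.57]]})

```text
t: 15.6
ee_pos: [529.4, -136.9, 262.1]
tool_rot: [0.994, 0.113, -0.006, 0.002]
ft_force: [0.3, 0.3, -0.4]
width: 84.7
grasp_force: 0.0
```

```bash
python3 - <<'E'
from h import *
d=cam("wrist");cv2.imwrite("pics/w6.png",d["img"][:,:,::-1])
print(nest(manip.observe()["ee_pos"]),manip.observe()["q"].round(2))
E
```

```text
[ -1.2 -96.4 262.2] [-0.39  0.37  0.84  1.48 -0.27  1.42 -0.89]
```

View pics/w6.png

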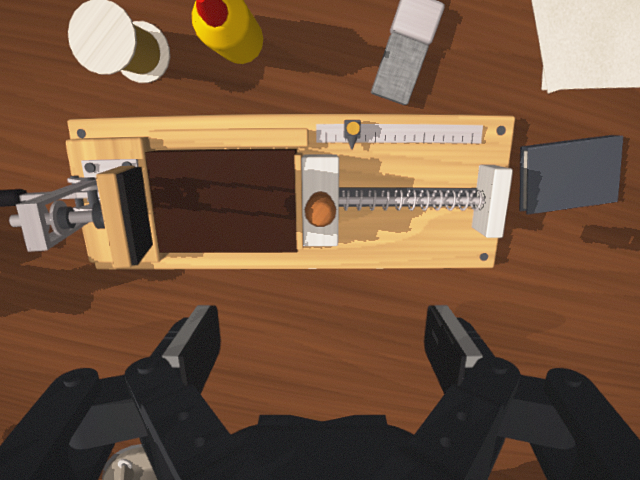

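The wrist view shows the knob at about (320,205), the pointer tip at (352,150), the jaw face's edge against the book at column ≈297, and the raised pad well to the left at (125,215).

```bash
cat > meas.py <<'E'
from h import *
d=cam("wrist");t=cam("top");np.save("wr.npy",d["img"])
def knob(d,box):
    x0,y0,x1,y1=box;g=d["img"][y0:y1,x0:x1];h=cv2.cvtColor(g,cv2.COLOR_RGB2HSV)
    m=((h[...,0]<14)&(h[...,1]>140)&(h[...,2]>60)).astype(np.uint8);n,l,st,c=cv2.connectedComponentsWithStats(m)
    i=1+np.argmax(st[1:,4]);return st[i]+[x0,y0,0,0,0],c[i]+[x0,y0]
a=knob(d,(303,180,340,235));b=knob(t,(344,270,368,298));print(a,b)
for uv,z in((a[1],95),(b[1],100)):pass
print("knob w",nest(onz(d,a[1],95)),"top",nest(onz(t,b[1],95)))
p,e=tri((d,a[1]),(t,b[1]));print(nest(p),e)
E
python3 meas.py; python3 - <<'E'
import numpy as np
im=np.load("wr.npy").astype(int)
for r in(165,180,235,242):print(r,[tuple(int(k) for k in im[r,c]) for c in range(292,306)])
for r in range(138,156,2):print(r,[int(im[r,c].sum()//3) for c in range(340,366)])
E
```

```text
165 [(65, 37, 28), (71, 47, 29), (163, 119, 76), (235, 179, 112), (241, 197, 127), (238, 195, 124), (237, 192, 121), (238, 188, 117), (208, 153, 96), (131, 113, 100), (152, 148, 140), (170, 163, 155), (180, 169, 159), (224, 218, 207)]
180 [(69, 42, 33), (62, 34, 24), (68, 42, 30), (132, 102, 65), (177, 135, 87), (181, 138, 88), (182, 139, 89), (179, 135, 85), (170, 129, 81), (140, 112, 87), (142, 132, 126), (172, 162, 156), (182, 172, 163), (181, 172, 163)]
235 [(68, 40, 30), (68, 43, 32), (56, 30, 21), (76, 48, 35), (182, 132, 83), (238, 186, 118), (240, 194, 122), (238, 194, 122), (236, 188, 117), (228, 172, 108), (159, 120, 83), (132, 125, 119), (172, 165, 158), (185, 176, 167)]
242 [(68, 37, 28), (66, 40, 25), (62, 34, 27), (66, 42, 30), (143, 104, 67), (227, 171, 109), (240, 195, 123), (238, 194, 123), (237, 190, 120), (231, 176, 111), (165, 124, 83), (126, 120, 113), (173, 164, 159), (228, 220, 208)]
138 [216, 216, 216, 205, 183, 122, 107, 99, 93, 97, 98, 96, 91, 86, 77, 62, 69, 112, 118, 119, 147, 156, 156, 155, 154, 90]
140 [213, 214, 216, 217, 215, 169, 197, 159, 100, 98, 96
[... 783 characters left out ...]
75, 175, 178, 178, 175, 177, 175, 174, 175, 176, 175, 176, 174, 177, 177, 176, 179]
154 [152, 156, 172, 181, 183, 181, 182, 182, 181, 182, 180, 181, 181, 179, 178, 180, 179, 180, 179, 178, 179, 178, 179, 177, 180, 178]Traceback (most recent call last):
  File "meas.py", line 7, in <module>
    a=knob(d,(303,180,340,235));b=knob(t,(344,270,368,298));print(a,b)
                                  ~~~~^^^^^^^^^^^^^^^^^^^^^
  File "meas.py", line 6, in knob
    i=1+np.argmax(st[1:,4]);return st[i]+[x0,y0,0,0,0],c[i]+[x0,y0]
        ~~~~~~~~~^^^^^^^^^^
    return _wrapfunc(a, 'argmax', axis=axis, out=out, **kwds)
    return bound(*args, **kwds)
ValueError: attempt to get argmax of an empty sequence
```

```bash
cat > meas.py <<'E'
from h import *
d=cam("wrist");s=cam("scene");np.save("wr.npy",d["img"])
def knob(d,box):
    x0,y0,x1,y1=box;g=d["img"][y0:y1,x0:x1];h=cv2.cvtColor(g,cv2.COLOR_RGB2HSV)
    m=((h[...,0]<14)&(h[...,1]>140)&(h[...,2]>60)).astype(np.uint8);n,l,st,c=cv2.connectedComponentsWithStats(m)
    if n<2:return None
    i=1+np.argmax(st[1:,4]);return st[i]+[x0,y0,0,0,0],c[i]+[x0,y0]
a=knob(d,(303,180,340,235));b=knob(s,(312,205,332,235));print(a,b)
print("knob w z90",nest(onz(d,a[1],85)))
if b: p,e=tri((d,a[1]),(s,b[1]));print(nest(p),e)
for uv,z in(((294,165),61),((295,180),61),((295.7,235),61),((296.2,242),61),((352,149.5),33),((69,119),22),((513,116),22),((496,267),22)):print(uv,nest(onz(d,uv,z)))
E
python3 meas.py
```

```text
(array([305, 192,  30,  34, 770]), array([319.96363636, 209.48961039])) (array([312, 205,  20,  24, 301]), array([322.38870432, 213.72425249]))
knob w z90 [  4.4 -95.8  85. ]
[  5.4 -94.5  95.3] [1.9, 1.9]
(294, 165) [ 41.8 -71.4  61. ]
(295, 180) [ 27.6 -72.   61. ]
(295.7, 235) [-27.1 -71.6  61. ]
(296.2, 242) [-34.5 -71.9  61. ]
(352, 149.5) [  54.4 -128.    33. ]
(69, 119) [ 87.9 166.7  22. ]
(513, 116) [  89.7 -294.9   22. ]
(496, 267) [ -77.9 -301.1   22. ]
```

```bash
python3 - <<'E'
from h import *
go(wld([5,-95.7,150]),yaw)
E
```

```text
go [  7.5  -1.1 112.3] [0.003 0.012 0.001]
```

>>> jog_arm(steps={"offsets": [[85,7.5,-1,40,0.003,0.012,0],[85,7.5,-1,80,0.003,0.012,0],[85,7.5,-1,112,0.003,0.012,0],[85,7.5,-1,112,0.003,0.012,0]]})

```text
t: 16.35
ee_pos: [533.3, -134.1, 147.9]
tool_rot: [0.994, 0.113, -0.003, -0.001]
ft_force: [-0.5, 0.1, 0.3]
width: 85.0
grasp_force: 0.0
```

```bash
cat > m2.py <<'E'
from h import *
d=cam("wrist");im=d["img"];np.save("wr2.npy",im)
print("tcp",nest(manip.observe()["ee_pos"]))
for n,p in(("knob",wld([5,-95.7,90])),("ptr",wld([54.4,-128,33])),("face+",wld([41.8,-71.7,61])),("face-",wld([-34,-71.7,61]))):print(n,proj(d,p).round(1))
h=cv2.cvtColor(im,cv2.COLOR_RGB2HSV)
m=((h[...,0]<14)&(h[...,1]>140)&(h[...,2]>60)).astype(np.uint8);n,l,st,c=cv2.connectedComponentsWithStats(m)
for i in range(1,n):
    if 600<st[i,4]<8000:print(st[i],c[i].round(1))
u,v=proj(d,wld([54.4,-128,33])).astype(int)
g=im[max(v-20,0):v+12,max(u-20,0):u+20].mean(2)
for r in range(0,g.shape[0],2):print(v-20+r,u-20,g[r].astype(int))
E
python3 m2.py
```

```text
tcp [  4.6 -95.6 149.9]
knob [323.4 261.7]
ptr [369.1 167.4]
face+ [286.  191.7]
face- [289.1 298.6]
[ 225  173   62   52 1043] [261.5 203.3]
[ 160  219  127   41 1669] [221.5 238.9]
[ 301  230   46   56 1955] [323.4 258.7]
[  91  248  178   62 5073] [172.7 282.3]
[   0  323  172  122 7353] [ 75.1 361.7]
[  98  438   59   42 1629] [127.5 462.6]
[ 488  438   59   42 1627] [516.4 462.6]
147 349 [230 231 231 230 230 231 237 221 132 104 107 108 108 108 101 100  98  95
  98 104 113 116 124 115 104  99  97  92  98 103 105  91 173 177 175 172
 176 172  82 106]
149 349 [231 231 232 231 232 232 236 210 122 102 105 105 108 106 107 108 112 112
 111 109 108 103  96  94  86  80  72  83 104 103 101  87 173 178 177 174
 178 176  81 139]
151 349 [232 233 233 233 233 233 235 238 222 170 105 110  98  94 100 107 113 113
 112 111 108 102  96  92  83  69  68  98 100  98 111 140 174 176 175 176
 181 177  83 138]
153 349 [233 233 233 232 233 232 233 232 237 238 156 222 23
[... 1476 characters left out ...]
194 196 198]
171 349 [197 197 198 197 195 197 195 195 197 198 195 196 195 197 197 196 196 196
 196 194 196 196 195 194 194 195 194 195 194 194 196 195 195 194 195 195
 195 195 197 192]
173 349 [180 163 165 190 201 202 200 201 201 200 201 199 200 201 198 198 199 199
 198 198 198 198 197 197 197 197 197 199 198 198 198 199 198 198 198 198
 198 198 198 198]
175 349 [171 143 144 144 144 142 144 144 143 158 163 161 163 162 162 188 198 197
 197 197 197 194 197 196 197 195 196 195 194 195 193 193 192 194 193 193
 192 193 193 191]
177 349 [138 145 145 144 144 143 144 145 140 141 143 140 142 143 142 142 141 140
 140 139 141 142 154 158 161 158 159 162 187 193 194 192 192 192 193 193
 191 192 192 191]
```

Two-view checks agree: pointer within 0.6 px and knob within 3 px of prediction. Now descending and pinching across y.

>>> jog_arm(steps={"offsets": [[85,0,0,40,0,0,0],[85,0,0,70,0,0,0],[85,0,0,81,0,0,0],[85,0,0,81,0,0,0],[18,0,0,81,0,0,0],[18,0,0,81,0,0,0],[18,0,0,81,0,0,0],[18,0,0,81,0,0,0],[18,0,0,81,0,0,0],[18,0,0,81,0,0,0],[18,0,0,81,0,0,0]]}, force=60)

```text
t: 17.77
ee_pos: [535.6, -134.3, 70.2]
tool_rot: [0.994, 0.113, 0.0, -0.001]
ft_force: [-0.8, 1.3, 5.5]
width: 26.5
grasp_force: 58.7
```

```bash
python3 - <<'E'
from h import *
o=manip.observe();print(nest(o["ee_pos"]),(Rz.T@o["ft_force"]).round(1),o["width"])
E
```

```text
[  5.4 -95.2  70.2] [-0.5  1.4  5.5] 26.451317140232636
```

>>> jog_arm(steps={"offsets": [[18,0,6,0,0,0,0],[18,0,14,0,0,0,0],[18,0,22,0,0,0,0],[18,0,30,0,0,0,0],[18,0,38,0,0,0,0],[18,0,46,0,0,0,0],[18,0,52,0,0,0,0],[18,0,56,0,0,0,0],[18,0,56,0,0,0,0],[18,0,56,0,0,0,0]]})

```text
t: 19.02
ee_pos: [547.2, -184.3, 70.1]
tool_rot: [0.993, 0.114, -0.001, -0.005]
ft_force: [-3.6, 8.5, 10.7]
width: 26.4
grasp_force: 59.3
```

```bash
cat > m3.py <<'E'
from h import *
o=manip.observe();d=cam("wrist");im=d["img"];np.save("wr3.npy",im)
print("tcp",nest(o["ee_pos"]),(Rz.T@o["ft_force"]).round(1),o["width"],o["grasp_force"])
f=nest(o["ee_pos"])[1]+24
for n,p in(("ptr",wld([54.4,-128,33])),("face45",wld([45,f,61])),("face30",wld([30,f,61])),("face20",wld([20,f,61]))):
    u,v=proj(d,p);print(n,round(u,1),round(v,1));u=int(u);v=int(v)
    for r in ([0] if n!="ptr" else range(-12,8,2)):
        if 0<=v+r<480:print(v+r,u-16,[int(x) for x in im[v+r,u-16:u+16].mean(1)] if n=="ptr" else [tuple(int(k) for k in x) for x in im[v,u-14:u+14]])
E
python3 m3.py
```

```text
tcp [   5.6 -146.6   70.1] [-1.6  9.  10.7] 26.41402290858487 59.33210546616465
ptr 284.9 188.7
176 268 [188, 189, 189, 190, 189, 190, 192, 190, 165, 108, 104, 109, 109, 106, 102, 95, 92, 88, 76, 65, 65, 121, 179, 191, 191, 189, 189, 190, 189, 190, 191, 189]
178 268 [192, 192, 191, 192, 192, 193, 193, 194, 193, 175, 122, 107, 105, 105, 104, 94, 92, 84, 72, 61, 84, 162, 194, 195, 193, 192, 192, 192, 193, 191, 192, 193]
180 268 [196, 195, 194, 196, 195, 194, 195, 194, 195, 196, 173, 112, 106, 110, 106, 94, 91, 82, 65, 72, 157, 199, 198, 194, 194, 196, 192, 194, 194, 194, 194, 196]
182 268 [195, 194, 195, 197, 196, 195, 195, 197, 197, 197, 184, 139, 107, 109, 104, 96, 86, 74, 67, 126, 187, 198, 196, 196, 196, 195, 194, 196, 193, 196, 195, 195]
184 268 [195, 195, 193, 194, 194, 195, 195, 194, 194, 193, 196, 185, 138, 106, 105, 96, 87, 72, 126, 185, 199, 195, 196, 195, 195, 195, 197, 195, 195, 198, 196, 196]
186 268 [185, 186, 186, 186, 187, 185, 184, 1
[... 1532 characters left out ...]
, 216, 136), (245, 217, 137), (246, 219, 136), (243, 201, 125), (212, 158, 100), (179, 134, 87), (192, 147, 95), (196, 146, 94), (198, 151, 98), (200, 151, 98), (201, 153, 97), (198, 150, 94), (195, 148, 95), (198, 151, 97), (196, 150, 95), (186, 142, 90)]
face20 268.5 273.8
273 252 [(77, 78, 78), (78, 76, 78), (79, 78, 80), (78, 77, 79), (78, 77, 78), (79, 78, 80), (77, 74, 78), (78, 76, 78), (78, 76, 77), (77, 78, 77), (77, 73, 74), (79, 77, 78), (76, 74, 76), (77, 77, 79), (72, 75, 76), (75, 72, 71), (133, 104, 75), (183, 139, 86), (199, 150, 99), (198, 150, 94), (199, 152, 97), (198, 150, 96), (200, 153, 98), (200, 151, 98), (198, 150, 98), (196, 148, 97), (193, 146, 94), (188, 144, 93)]
```

```bash
python3 - <<'E'
from h import *
im=np.load("wr3.npy")
for r in range(206,272,5):print(r,[int(x) for x in im[r,244:300,2]])
E
```

```text
206 [93, 94, 94, 93, 92, 109, 130, 132, 130, 131, 131, 135, 132, 131, 132, 129, 128, 130, 129, 129, 131, 132, 130, 121, 103, 91, 95, 95, 96, 93, 96, 92, 91, 92, 83, 68, 59, 57, 56, 54, 64, 94, 111, 113, 111, 110, 110, 113, 108, 113, 112, 109, 109, 109, 107, 108]
211 [98, 96, 96, 94, 100, 101, 99, 102, 114, 133, 133, 133, 133, 133, 133, 133, 133, 132, 134, 133, 131, 133, 126, 130, 135, 136, 131, 132, 135, 135, 134, 132, 132, 129, 120, 98, 74, 56, 81, 128, 153, 156, 160, 160, 159, 160, 157, 165, 206, 229, 226, 226, 224, 225, 224, 223]
216 [98, 96, 97, 97, 96, 97, 98, 97, 93, 116, 135, 134, 137, 136, 136, 136, 135, 135, 134, 135, 134, 135, 135, 140, 139, 136, 133, 134, 134, 133, 134, 131, 129, 129, 124, 107, 78, 56, 92, 136, 162, 168, 175, 178, 176, 180, 225, 238, 238, 237, 238, 238, 238, 238, 238, 236]
221 [97, 96, 95, 97, 97, 97, 96, 96, 114, 135, 135, 135, 134, 134, 136, 134, 137, 138, 134, 136, 137, 135, 136, 137, 138, 135, 134, 136, 133, 136, 133, 132, 131, 129, 126, 111, 85, 60, 81, 131, 158, 167, 177, 179, 222, 239, 239, 238, 237, 237, 237, 237, 238, 238, 238, 236]
226 [91, 92, 9
[... 1896 characters left out ...]
, 77, 76, 76, 78, 80, 75, 75, 78, 77, 78, 77, 76, 77, 77, 77, 80, 76, 79, 86, 91, 94, 99, 98, 98, 97, 94, 98, 97, 93, 87, 72, 60, 115, 149, 161, 172, 178, 177, 177, 178, 181, 179, 179, 181, 180, 179, 181, 181]
266 [74, 74, 77, 73, 74, 73, 76, 74, 75, 77, 75, 74, 76, 75, 75, 72, 74, 74, 77, 75, 77, 74, 75, 77, 77, 71, 81, 93, 96, 95, 97, 99, 97, 97, 96, 94, 92, 91, 72, 60, 108, 147, 164, 173, 179, 178, 180, 182, 179, 180, 181, 181, 179, 182, 180, 179]
271 [76, 77, 77, 77, 76, 79, 78, 78, 78, 77, 77, 78, 75, 81, 78, 79, 77, 78, 76, 80, 76, 79, 77, 79, 78, 71, 77, 91, 97, 97, 97, 97, 100, 97, 93, 94, 94, 91, 75, 58, 100, 142, 161, 170, 178, 178, 177, 181, 180, 183, 181, 179, 181, 184, 180, 180]
```

```bash
python3 - <<'E'
from h import *
d=cam("wrist")
for uv,z in(((267.5,231),61),((268.3,251),61),((269.8,268),61),((284,189.3),33)):print(nest(onz(d,uv,z)))
E
```

```text
[  40.3 -123.    61. ]
[  31. -123.   61.]
[  22.9 -123.3   61. ]
[  54.1 -127.5   33. ]
```

Face at -123.1 and pointer at -127.7, both in nest y, so about 4.6 mm more to draw.

>>> jog_arm(steps={"offsets": [[18,0,3,0,0,0,0],[18,0,5,0,0,0,0],[18,0,5,0,0,0,0],[18,0,5,0,0,0,0],[18,0,5,0,0,0,0],[18,0,5,0,0,0,0]]})

```text
t: 19.88
ee_pos: [548.3, -188.7, 70.1]
tool_rot: [0.993, 0.114, -0.001, -0.005]
ft_force: [-5.6, 9.8, 12.1]
width: 26.4
grasp_force: 59.4Traceback (most recent call last):
```

```bash
cat > m4.py <<'E'
from h import *
o=manip.observe();d=cam("wrist");im=d["img"]
print("tcp",nest(o["ee_pos"]),(Rz.T@o["ft_force"]).round(1),o["width"].round(1),o["grasp_force"].round(1))
f=nest(o["ee_pos"])[1]+23.6
for x in(40,35,31,27,23):
    u,v=proj(d,wld([x,f,61])).astype(int);print("face",v,u-12,[int(k) for k in im[v,u-12:u+24,2]])
u,v=proj(d,wld([54.2,-127.8,33])).astype(int)
for r in range(v-8,v+7,1):print(r,u-12,[int(k) for k in im[r,u-12:u+12].mean(1)])
E
python3 m4.py
```

```text
  File "m4.py", line 3, in <module>
    print("tcp",nest(o["ee_pos"]),(Rz.T@o["ft_force"]).round(1),o["width"].round(1),o["grasp_force"].round(1))
                                                                ^^^^^^^^^^^^^^^^
AttributeError: 'float' object has no attribute 'round'
```

```bash
sed -i 's/,o\["width"\].*$/)/' m4.py; python3 m4.py
```

```text
tcp [   5.7 -151.1   70.1] [-3.2 11.1 11.2]
face 231 255 [128, 127, 125, 127, 128, 130, 110, 91, 87, 91, 92, 88, 94, 118, 137, 133, 134, 134, 135, 134, 131, 127, 130, 131, 115, 94, 65, 61, 113, 151, 161, 171, 175, 177, 174, 180]
face 242 255 [130, 130, 129, 119, 95, 90, 94, 95, 95, 92, 91, 92, 91, 107, 130, 136, 133, 133, 137, 135, 134, 132, 128, 129, 125, 107, 77, 53, 96, 139, 157, 167, 176, 175, 223, 239]
face 251 256 [135, 134, 133, 135, 135, 136, 136, 121, 97, 95, 97, 96, 91, 81, 89, 94, 94, 93, 95, 97, 96, 95, 95, 92, 92, 80, 63, 71, 127, 155, 164, 173, 178, 174, 178, 179]
face 259 256 [63, 63, 64, 65, 64, 65, 64, 63, 62, 63, 67, 62, 61, 72, 85, 91, 94, 93, 94, 95, 97, 98, 97, 96, 93, 87, 68, 61, 117, 152, 161, 172, 176, 174, 175, 177]
face 267 257 [75, 71, 75, 77, 75, 75, 74, 75, 72, 75, 75, 76, 74, 80, 89, 96, 95, 98, 96, 96, 96, 96, 94, 91, 89, 73, 57, 104, 145, 157, 168, 175, 177, 176, 177, 179]
181 263 [193, 194, 193, 193, 194, 194, 185, 140, 103, 107, 103, 95, 90, 80, 63, 82, 162, 200, 194, 192, 193, 193, 192, 193]
182 263 [195, 194, 195, 193, 195, 196, 197, 176, 115, 105,
[... 1018 characters left out ...]
8, 188, 189, 189, 188, 187, 188, 189, 191, 192, 190, 191, 189]
191 263 [189, 189, 188, 189, 187, 188, 190, 188, 187, 188, 188, 189, 188, 189, 189, 191, 192, 191, 192, 191, 192, 191, 191, 190]
192 263 [189, 190, 189, 189, 190, 191, 190, 191, 191, 192, 190, 191, 190, 191, 191, 178, 162, 161, 163, 161, 160, 159, 156, 166]
193 263 [191, 191, 192, 192, 190, 191, 192, 191, 193, 191, 192, 192, 194, 194, 181, 147, 117, 112, 112, 110, 107, 107, 105, 104]
194 263 [192, 194, 193, 192, 192, 193, 192, 193, 192, 193, 192, 194, 196, 185, 150, 110, 104, 104, 104, 102, 98, 97, 94, 92]
195 263 [194, 194, 195, 194, 193, 195, 194, 196, 194, 194, 196, 197, 193, 160, 112, 101, 103, 104, 106, 100, 100, 99, 95, 93]
```

```bash
python3 - <<'E'
from h import *
d=cam("wrist")
for uv,z in(((268,231),61),((268.2,242),61),((269.4,259),61),((270,267),61),((275,189.2),33)):print(nest(onz(d,uv,z)))
E
```

```text
[  40.3 -127.7   61. ]
[  35.2 -127.6   61. ]
[  27.2 -127.8   61. ]
[  23.4 -127.9   61. ]
[  54.1 -127.5   33. ]
```

The face is at -127.7 and the pointer tip at -127.5, so they are level. Short hold to check it's steady, then hand in.

>>> jog_arm(steps={"offsets": [[18,0,0,0,0,0,0],[18,0,0,0,0,0,0],[18,0,0,0,0,0,0],[18,0,0,0,0,0,0]]})

```text
t: 20.52
ee_pos: [548.3, -188.7, 70.1]
tool_rot: [0.993, 0.114, -0.001, -0.005]
ft_force: [-6.1, 10.2, 11.6]
width: 26.3
grasp_force: 59.4
```

```bash
python3 - <<'E'
from h import *
print(nest(manip.observe()["ee_pos"]));print(manip.close_job())
E
```

```text
[   5.7 -151.1   70.1]
the job is handed in; nothing more can be done
None
```

The clamp was locked on the book for about 3 s and swung fully back; the jaw is now held by its knob, its face measured within about 0.3 mm of the pointer tip (camera calibration about 2 mm), and the job was handed in at 20.5 s.

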